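# Index a clamped bushing to its next port and lock the fixture

## Task

The port being swabbed on the steel bushing in the indexing fixture is clean. Turn the fixture's top knob clockwise (seen from above) by exactly four clicks to bring the next of its six ports round, leave it sitting in that notch, and only then lock the fixture by swinging its clamp lever clockwise (seen from above) fully home. Leave the loose parts on the bench where they stand.

Things in the scene. Friction and masses are not known exactly. Their poses are not given: they have to be found in the camera images.
- indexer: grey base of the indexing fixture, fixed: plate 200 (x) x 170 (y) x 15 mm, round body 150 mm across to z 45. Origin: centre of the underside, on the vertical spindle axis. +x side, 84 to 134 mm out: plunger block, 65 high; -y side: clamp lever. Turning with the spindle: 24-tooth index plate 140 mm across (z 47 to 59), steel bushing 84 mm across with six ports (z 70 to 125), black knob on top
- spindle (a joint): turn of knob, index plate and bushing together, rad, growing clockwise seen from above. One click = 15 degrees = 0.2618; it rests in notches at whole multiples of 0.2618 (at the start any from -3 to +3 clicks). At 0 the knob's nose points to the base's +x. The ball plunger resists with up to 0.35 N m just past a notch; let go within a third of a click of a notch, it pulls into it
- knob_grip (a point): middle of the knob's bar, on the spindle axis, 159 mm above the bench. Straight black bar 64 mm long (along this point's x, which points to the nose), 16 wide (y), 34 high (17 mm below to 17 above this point), on a round skirt 46 mm across whose top is 17 mm below this point. Beside the bar all is free above the skirt
- knob_nose (a point): end face of the knob's rounded nose, marked by a white line on top, 32 mm from the spindle axis at the height of knob_grip (the tail end is square)
- clamp_lever (a joint): angle of the clamp lever about its vertical pivot, rad, growing clockwise seen from above: 0 = unlocked, at its stop; 1.2 = fully home (locked), at its stop. Starts between 0 and 0.2. Stiff: about 0.12 N m (2 N at the grip), stays where left. From about 0.5 on it presses a brass plug on the spindle and brakes it
- lever_pivot (a point): on the clamp lever's vertical pivot axis, 63 mm above the bench, 98 mm from the spindle axis on the base's -y side; the hub is 26 mm across, its top 2 mm above this point
- lever_grip (a point): centre of the lever's black bar, 62 mm out from the pivot, 63 mm above the bench. Round bar 14 mm thick, nearly level, ending 85 mm from the pivot; free on either side and, under its outer half, down to the bench. At 0 it points 34 degrees from the base's -y towards its +x, at 1.2 as far towards its -x
- bushing_a: loose steel bushing 84 mm across, 72 mm high, open on top; origin: centre of its underside
- bushing_b: another loose steel bushing of the same size; origin: centre of its underside
- mould_plate: loose machined steel plate 110 x 160 x 20 mm with dark comb-shaped pockets; origin: centre of its underside
- swab_pot: loose white pot of cotton swabs, 60 mm across, 89 mm high with the swabs; origin: centre of its underside

How it is judged (in metres and radians):
On the way, in this order (a step that is already met when the one before it is completed fails the run):
1. the knob rests four clicks clockwise of where it started, the lever not yet swung (distance of knob_nose from where it was at the start of the episode between 0.0299 and 0.034 m and value of joint spindle above 0.1 rad and value of joint clamp_lever below 0.5 rad), for 0.2 s.
2. the clamp lever is swung home (value of joint clamp_lever above 1.08 rad), for 0.2 s.
At the end, for the whole second after the job is handed in: the knob sits four clicks (60 degrees, within about 4 degrees) clockwise of where it started and is still, and the clamp lever is home (within 0.12 rad of its 1.2 rad stop) (distance of knob_nose from where it was at the start of the episode between 0.0299 and 0.034 m and value of joint spindle above 0.1 rad and value of joint clamp_lever above 1.08 rad and velocity of joint spindle between -0.05 and 0.05 rad/s); the robot touches nothing.
It fails at once if a loose part on the bench was pushed more than 20 mm (distance of any of bushing_a, bushing_b, mould_plate, swab_pot from where it was at the start of the episode above 0.02 m).
It also fails if it takes over 48 s, if anything falls off the work surface, if the arm or the gripper's body presses on something with over 40 N, if the wrist force passes 120 N, or if a joint passes its speed limit or range.

## Robot

A 6-joint arm with a two-finger parallel gripper is mounted at the origin on the work surface. World frame = base frame: x ahead of the robot, y to its left, z up, the work surface at z = 0. Lengths are in mm, angles in rad, forces in N, time in s.
With the tool pointing down it reaches from about 350 to 975 mm from the base axis. Payload 4.9 kg.
Tool frame: the origin (TCP) lies midway between the tips of the shut fingers; the grasp point (between the pads) lies 19 mm behind it; z points along the fingers, y is the line along which they close (so a half turn about z gives the same grasp; the last joint's range is limited). The gripper opens to 85 mm and grips with 20 to 120 N. Pads are 22 mm wide; open, the fingers measure 114 mm over their backs; the gripper's body (76 mm by 85 mm) begins 54 mm behind the grasp point. The pads swing forward as they close: fully open they stand 13 mm farther back than shut.
Start: joints at [1.172, 0.053, 1.613, -0, 1.476, -0.119], TCP at [172.592, 600.677, 231.304] pointing down, gripper open.
Joint ranges: [-3.01, 3.01], [-1.01, 2.22], [0.06, 2.58], [-1.02, 4.17], [0.09, 2.62], [-3.14, 3.14]. Speed limits (rad/s): [2.57, 2.57, 3.14, 3.14, 3.14, 3.14].

## Interface

Orientations are given as a unit quaternion [x, y, z, w].
In Python, from plant import r, vision, models gives the robot as it stands.
- The arm moves only by the tool jog_arm, never from a script. Its argument "targets" is text: rows parted by semicolons, each of 7 numbers parted by spaces: the turn, a rotation vector about the world's x, y, z in units of 8 degrees (1.0 is 8 degrees), then the shift along the world's x, y, z in units of 50 mm (1.0 is 50 mm), then the closure in counts, from 0 (fully open) to 255 (shut). In form: wx wy wz tx ty tz hand; .... A call has 1 to 12 rows; each row is the pose to reach, as a shift and turn from the pose commanded when the call began; what a row does not reach only later rows make up. A row lasts 1/10 s, in which the tool goes at most 50 mm and 8.59 degrees, less where a joint would pass 70% of its speed; a pose out of reach is approached as far as the arm can. A call with a gripper value outside its range is refused whole. The fingers move at their own pace and stop on an object; "squeeze" is the grip in N (left out, the last holds). Time passes only in rows, so rows that repeat a pose let the fingers close. It gives the time, the measured TCP pose, the force, the opening and the grip force at its end, in the units of the state.
- r.state(): the state, without advancing time (a new reading comes with each control period).
- vision.read_camera(name): name is "scene" or "top" or "wrist"; returns a dict with "color" (400x640x3 uint8, blue, green, red), "range_z" (400x640 float32, mm along the optical axis (not along the pixel's ray), 0 where there is no reading), "intrinsics" (3x3 intrinsics, pixels), "extrinsics" (4x4, takes a point from camera to world coordinates); the wrist camera has in their place "hand_eye" (4x4, takes a point from camera to tool coordinates, whose origin is the TCP and whose axes are the flange's). Camera axes: x right, y down, z forward; pixel columns grow to the right and rows downward; lengths in mm; the calibration is good to about 2 mm. A picture is of the moment at which its call begins: read the wrist's pose just before it.
- r.finish_job(): hands the job in; it is judged then, once.
Trained networks look in a picture, given as the dict that the camera call returned (one of the last four; its "shot" number tells which), for a name from the list of things; names that differ only in an ending like _2 or _b are one class to them, and where a whole thing is asked for, a point or a joint stands for the part that bears it (a point fixed in the world has none). Each returns a list of dicts, best first, with "confidence" (0 to 1); they miss things now and then, are a little off and sometimes report something else, mostly with a low value. They report only what shows in the picture. A call takes as long as a camera call.
- models.cut_out(picture, label): "mask" (400x640 bool, what is visible of it) and "bbox" ([left, top, width, height] in pixels, round what is visible of it).
- models.spot_point(picture, label): "centre" ([row, column] in pixels: a listed point, or the origin of a listed thing).
The state is a dict: "time_s": time; "q": joint angles; "qd": joint speeds; "effort": joint torques, N m; "ee_pos": TCP position; "ee_rot": TCP orientation; "ft_force": force on the tool from outside, world axes, zero at the start; "moment": the same for the moment, N m; "gripper_width": finger opening in mm; "gripper_force": force on a finger pad.
Only numpy, scipy, OpenCV 4.12 (cv2) and the standard library are available. Lean on these libraries where they do the work, as an engineer would, in place of code of your own. Each camera call takes 0.05 s, during which the arm holds its last target. There are 200 camera calls.

## Working session

There is one attempt and no reset: what is moved stays moved. The work goes in short steps, Python scripts to look and compute and a tool call to move; the robot and the scene stay as the last step left them, time stands still between calls to the robot, and variables do not carry over. Pictures are saved under pics/ and viewed, at most 10 in all, crops included, and the job is handed in when it is done.

Besides the shell and the picture viewer there is one more tool, called after "Call:" as name(argument=value, ...), one argument or row to a line, values as JSON. jog_arm: Moves the arm, as the interface text tells. Its arguments: {"type":"object","properties":{"targets":{"type":"string"},"squeeze":{"type":"number"}},"required":["targets"]}

```bash
mkdir -p pics
cat > h.py <<'E'
import numpy as np, cv2
from plant import r, vision, models
def back(c,row,col,z=None):
    K=c["intrinsics"];E=c["extrinsics"]
    d=E[:3,:3]@np.linalg.inv(K)@np.array([col,row,1.]);o=E[:3,3]
    if z is None:
        return o+d*c["range_z"][int(round(row)),int(round(col))]
    return o+d*(z-o[2])/d[2]
E
python3 - <<'E'
from h import *
s=r.state();print({k:np.round(v,3) for k,v in s.items()})
for n in("top","scene"):
    c=vision.read_camera(n);cv2.imwrite(f"pics/{n}0.png",c["color"])
    print(n,np.round(c["extrinsics"],3).tolist())
    for l,z in(("indexer",0),("knob_grip",159),("knob_nose",159),("lever_pivot",63),("lever_grip",63),("bushing_a",0),("mould_plate",0),("swab_pot",0)):
        for p in models.spot_point(c,l)[:2]:
            print(n,l,round(p["confidence"],2),np.round(p["centre"],1),np.round(back(c,*p["centre"],z),1))
E
```

```text
{'time_s': np.float64(0.0), 'q': array([ 1.172,  0.053,  1.614, -0.   ,  1.476, -0.119]), 'qd': array([ 0.   , -0.002,  0.001,  0.   ,  0.001,  0.   ]), 'effort': array([-1.0000e-03, -3.9367e+01, -3.7019e+01, -0.0000e+00,  7.0000e-03,
       -0.0000e+00]), 'ee_pos': array([172.348, 600.115, 230.064]), 'ee_rot': array([ 0.139,  0.99 , -0.001, -0.   ]), 'ft_force': array([ 0.342, -0.211,  0.112]), 'moment': array([0.018, 0.046, 0.042]), 'gripper_force': np.float64(0.0), 'gripper_width': np.float64(85.27)}
top [[0.001, -0.98, 0.197, 417.243], [-1.0, 0.003, 0.019, -32.715], [-0.019, -0.197, -0.98, 1001.036], [0.0, 0.0, 0.0, 1.0]]
top indexer 0.84 [214.5 314.4] [587.1   8.6   0. ]
top knob_grip 0.63 [208.  315.9] [575.5  -1.4 159. ]
top knob_nose 0.56 [200.7 305. ] [593.1  24.4 159. ]
top knob_nose 0.45 [263.2 190.5] [447.5 285.7 159. ]
top lever_pivot 0.59 [198.2 354.1] [619.5 -98.   63. ]
top lever_grip 0.62 [181.9 362.3] [ 663.5 -120.4   63. ]
top bushing_a 0.83 [197.9 186.1] [635.5 371.5   0. ]
top bushing_a 0.64 [262.8 187.8] [454.3 353.3   0. ]
top mould_plate 0.88 [179.8 467.4] [ 684.9 -421.1    0. ]
top mould_plate 0.21 [263.1 189.1] [453.5 349.7   0. ]
top swab_pot 0.68 [240.1 458.5] [ 515.5 -384.1    0. ]
top swab_pot 0.33 [198.9 355.9] [ 631.  -107.4    0. ]
scene [[0.714, 0.5, -0.49, 1125.721], [0.7, -0.501, 0.51, -610.592], [0.009, -0.707, -0.707, 920.569], [0.0, 0.0, 0.0, 1.0]]
scene indexer 0.79 [218.7 326.2] [565.7   4.2   0. ]
scene knob_grip 0.58 [180.1 327.6] [566.2   4.2 159. ]
scene knob_nose 0.87 [183.1 341.4] [601.3  22.1 159. ]
scene lever_grip 0.61 [249.3 317.3] [ 662.4 -132.9   63. ]
scene bushing_a 0.7 [152.3 372. ] [460.5 352.4   0. ]
scene bushing_a 0.7 [176.1 413.6] [641.  352.4   0. ]
scene mould_plate 0.55 [340.6 239.2] [ 687.5 -420.1    0. ]
scene swab_pot 0.82 [281.9 203.9] [ 492.1 -385.3    0. ]
```

Run:
```python
from h import *
a=cv2.imread("pics/top0.png")[140:290,230:430];b=cv2.imread("pics/scene0.png")[110:310,220:440]
a=cv2.resize(a,None,fx=3.6,fy=3.6,interpolation=cv2.INTER_CUBIC);cv2.imwrite("pics/a.png",a)
cv2.imwrite("pics/b.png",cv2.resize(b,None,fx=2.9,fy=2.9,interpolation=cv2.INTER_CUBIC))
def rect(c,m):
    ys,xs=np.nonzero(m);E=c["extrinsics"];K=c["intrinsics"];z=c["range_z"][ys,xs]
    P=(np.linalg.inv(K)@np.array([xs,ys,np.ones_like(xs)]))*z
    return (E[:3,:3]@P).T+E[:3,3]
for n in("top","scene"):
    c=vision.read_camera(n)
    H,W=400,640;P=rect(c,np.ones((H,W),bool))
    ok=np.hypot(P[:,0]-572,P[:,1]-2)<45
    k=P[ok&(P[:,2]>165)&(P[:,2]<190)]
    (cx,cy),(w,h),an=cv2.minAreaRect(k[:,:2].astype(np.float32))
    print(n,"bar",len(k),k.mean(0).round(1),cx,cy,w,h,an)
    sel=(P[:,2]>35)&(P[:,2]<80)&(np.hypot(P[:,0]-640,P[:,1]+115)<70)
    np.save(f"pics/{n}_P.npy",P)
    ip=P[(np.hypot(P[:,0]-572,P[:,1]-2)<85)&(P[:,2]>54)&(P[:,2]<64)]
    bu=P[(np.hypot(P[:,0]-572,P[:,1]-2)<55)&(P[:,2]>118)&(P[:,2]<130)]
    for q in(ip,bu):
        if len(q)>5: print(n,"circ",len(q),np.round(cv2.minEnclosingCircle(q[:,:2].astype(np.float32)),1) if 0 else cv2.minEnclosingCircle(q[:,:2].astype(np.float32)),q[:,2].mean())
    for l in("lever_grip",):
        for o in models.cut_out(c,l)[:1]:
            q=rect(c,o["mask"]);print(n,l,o["confidence"],o["bbox"],len(q));q=q[(q[:,2]>50)&(q[:,2]<80)]
            if len(q)>5: print(q.mean(0),cv2.fitLine(q[:,:2].astype(np.float32),2,0,.01,.01).ravel(),q.min(0),q.max(0))
```

```text
top bar 199 [573.6  -1.8 176.7] 574.7621459960938 -1.3327999114990234 62.58906173706055 16.31543731689453 53.31707000732422
top circ 912 ((579.8378295898438, 0.6897109150886536), 74.24300384521484) 60.3938782831174
top circ 352 ((575.2232055664062, -0.7037544250488281), 38.95039749145508) 126.42695524855993
top lever_grip 0.58 [344.3, 175.2, 30.7, 29.0] 246
[ 634.17053369 -110.31921265   67.42515982] [   0.73995864   -0.67265236  634.17053    -110.319214  ] [ 601.13989507 -148.26846749   50.20676566] [674.9123232  -79.13580844  74.89494196]
scene bar 151 [579.   -1.9 173.2] 577.4097290039062 -0.09607124328613281 64.22830963134766 19.3909912109375 50.919281005859375
scene circ 518 ((582.3502807617188, 2.5496785640716553), 74.06700897216797) 58.51093320336515
scene circ 217 ((578.9008178710938, -1.3216983079910278), 38.888999938964844) 124.34395309231878
scene lever_grip 0.74 [313.0, 227.5, 10.0, 25.6] 149
[ 635.52146631 -108.60693203   65.17670776] [   0.73914945   -0.6735415   635.5215     -108.60693   ] [ 602.87358584 -147.42623216   50.0220158 ] [679.56166837 -78.44119855  73.96825476]
```

View pics/a.png

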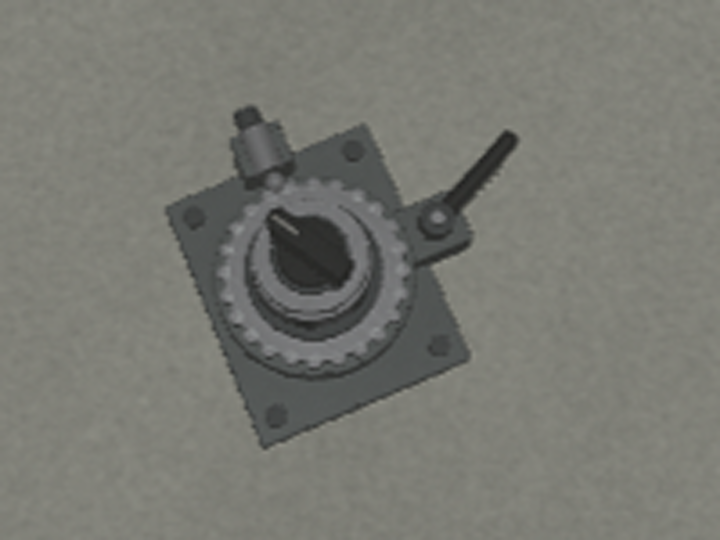

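View pics/b.png

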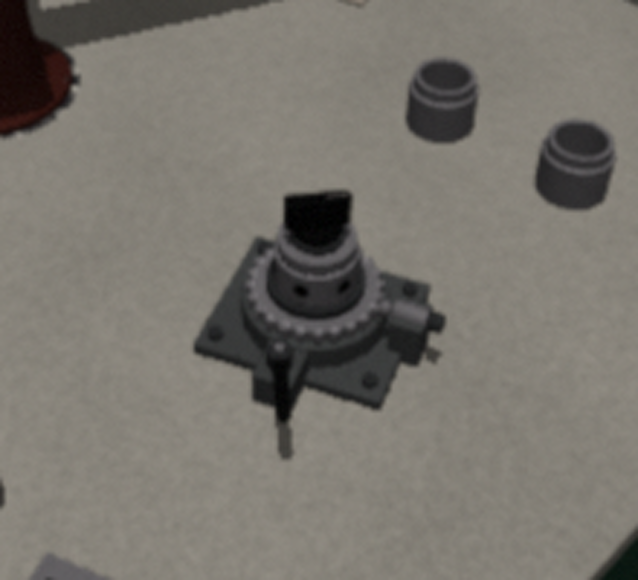

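The pictures show the knob at crop pixel (315,250) with its nose up-left at (275,215). The plunger block is at (262,145), and the lever hub is at (437,218) with its tip at (512,138). From these, the base yaw is about 22°, the nose is at about 53° (spindle about -2 clicks), the lever is at about 0.14 rad and the axis is near (577,0). I'll move above the knob for a wrist look.

Call:
jog_arm(
  targets="0 0 8.6 8.1 -12 1.6 0;0 0 8.6 8.1 -12 1.6 0;0 0 8.6 8.1 -12 1.6 0;0 0 8.6 8.1 -12 1.6 0;0 0 8.6 8.1 -12 1.6 0;0 0 8.6 8.1 -12 1.6 0;0 0 8.6 8.1 -12 1.6 0;0 0 8.6 8.1 -12 1.6 0;0 0 8.6 8.1 -12 1.6 0;0 0 8.6 8.1 -12 1.6 0;0 0 8.6 8.1 -12 1.6 0;0 0 8.6 8.1 -12 1.6 0",
)

```text
time_s: 2.3
ee_pos: [489.4, 131.5, 294.3]
ee_rot: [-0.444, 0.896, -0.0, 0.0]
ft_force: [0.0, 0.9, 0.7]
gripper_width: 85.4
gripper_force: 0.0
```

Call:
jog_arm(
  targets="0 0 0 1.75 -2.63 0.1 0;0 0 0 1.75 -2.63 0.1 0;0 0 0 1.75 -2.63 0.1 0;0 0 0 1.75 -2.63 0.1 0;0 0 0 1.75 -2.63 0.1 0;0 0 0 1.75 -2.63 0.1 0",
)

```text
time_s: 2.9
ee_pos: [575.7, 2.8, 298.6]
ee_rot: [-0.445, 0.896, 0.0, -0.0]
ft_force: [-1.6, -0.6, -0.1]
gripper_width: 85.3
gripper_force: 0.0
```

```bash
cat >> h.py <<'E'
from scipy.spatial.transform import Rotation as R
def wrist():
    s=r.state();c=vision.read_camera("wrist");T=np.eye(4);T[:3,:3]=R.from_quat(s["ee_rot"]).as_matrix();T[:3,3]=s["ee_pos"]
    c["extrinsics"]=T@c["hand_eye"];return s,c
def cloud(c):
    xs,ys=np.meshgrid(np.arange(640),np.arange(400));E=c["extrinsics"]
    m=c["range_z"]>0;P=(np.linalg.inv(c["intrinsics"])@np.array([xs[m],ys[m],np.ones(m.sum())]))*c["range_z"][m]
    return (E[:3,:3]@P).T+E[:3,3]
E
python3 - <<'E'
from h import *
s,c=wrist();cv2.imwrite("pics/w1.png",c["color"]);print(s["ee_pos"],s["q"].round(3),s["ee_rot"])
for l,z in(("indexer",0),("knob_grip",159),("knob_nose",159),("lever_pivot",63),("lever_grip",63)):
    for p in models.spot_point(c,l)[:2]: print(l,round(p["confidence"],2),np.round(p["centre"],1),np.round(back(c,*p["centre"],z),1))
P=cloud(c);k=P[(np.hypot(P[:,0]-577,P[:,1])<45)&(P[:,2]>168)&(P[:,2]<185)]
print(len(k),k.mean(0),cv2.minAreaRect(k[:,:2].astype(np.float32)))
E
```

```text
[575.66575005   2.77780605 298.61352736] [-1.250e-01 -9.500e-02  1.648e+00  1.000e-03  1.590e+00 -2.617e+00] [-4.44633917e-01  8.95712297e-01  3.94630660e-04 -6.35616994e-05]
indexer 0.67 [148.4 324.3] [572.5   0.    0. ]
knob_grip 0.77 [180.9 322.2] [575.    0.8 159. ]
knob_nose 0.71 [219.6 322.2] [595.4  27.5 159. ]
lever_pivot 0.88 [112.8 240.2] [613.6 -89.7  63. ]
lever_grip 0.81 [108. 181.] [ 659.1 -130.3   63. ]
1605 [573.29415863  -2.16796433 176.12254318] ((575.0438232421875, 0.06121635437011719), (63.73194885253906, 16.006921768188477), 52.63676071166992)
```

View pics/w1.png

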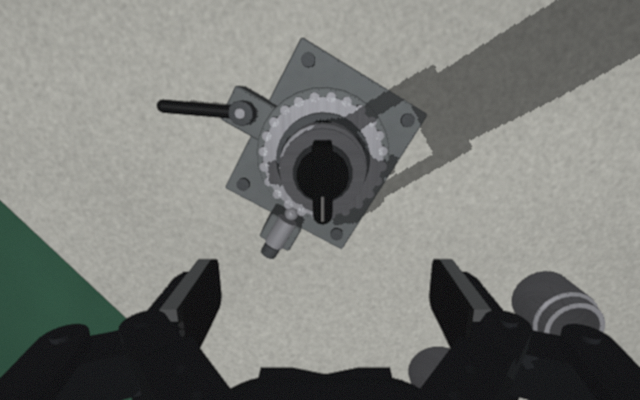

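The wrist view shows the knob at (322,181) with its nose pointing down at (322,220), and the lever hub at (240,113). The bar measures 63.7 x 16.0 mm at 52.6° with its centre at (575.0, 0.1), which matches the given sizes. The pivot is 98 mm away, so I'll descend and grip.

Call:
jog_arm(
  targets="0 0 0 -0.014 -0.054 -1 0;0 0 0 -0.014 -0.054 -1.7 0;0 0 0 -0.014 -0.054 -2.3 0;0 0 0 -0.014 -0.054 -2.7 0;0 0 0 -0.014 -0.054 -2.9 0;0 0 0 -0.014 -0.054 -3.02 0;0 0 0 -0.014 -0.054 -3.02 0;0 0 0 -0.014 -0.054 -3.02 150;0 0 0 -0.014 -0.054 -3.02 150;0 0 0 -0.014 -0.054 -3.02 150",
  squeeze=60,
)

```text
time_s: 4.2
ee_pos: [576.1, -0.9, 148.9]
ee_rot: [-0.444, 0.896, -0.001, 0.001]
ft_force: [-0.7, -0.4, -0.4]
gripper_width: 44.1
gripper_force: 0.0
```

Call:
jog_arm(
  targets="0 0 0 0 0 0 255;0 0 0 0 0 0 255;0 0 0 0 0 0 255;0 0 0 0 0 0 255;0 0 0 0 0 0 255;0 0 0 0 0 0 255",
)

```text
time_s: 4.8
ee_pos: [575.6, -0.8, 148.3]
ee_rot: [-0.444, 0.896, -0.0, 0.0]
ft_force: [-0.8, -0.1, 4.6]
gripper_width: 14.9
gripper_force: 62.4
```

```bash
python3 -c "
from h import *
s=r.state();print(s['ft_force'].round(2),s['moment'].round(3),s['ee_pos'],s['gripper_width'],s['gripper_force'],R.from_quat(s['ee_rot']).as_matrix()[:,1])"
```

```text
[-0.78 -0.07  4.64] [-0.009  0.3    0.093] [575.64156149  -0.80635045 148.26530854] 14.936374251176739 62.35996127128601 [-7.96253946e-01  6.04962292e-01 -5.28471080e-04]
```

Call:
jog_arm(
  targets="0 0 -0.6 0 0 0 255;0 0 -1.2 0 0 0 255;0 0 -1.9 0 0 0 255;0 0 -2.6 0 0 0 255;0 0 -3.3 0 0 0 255;0 0 -4 0 0 0 255;0 0 -4.7 0 0 0 255;0 0 -5.4 0 0 0 255;0 0 -6.1 0 0 0 255;0 0 -6.8 0 0 0 255;0 0 -7.5 0 0 0 255;0 0 -7.5 0 0 0 255",
)

```text
time_s: 6.0
ee_pos: [575.6, -0.7, 148.2]
ee_rot: [0.063, 0.998, -0.0, 0.0]
ft_force: [-2.6, 1.0, 5.2]
gripper_width: 14.6
gripper_force: 62.6
```

```bash
python3 -c "
from h import *
s,c=wrist();m=R.from_quat(s['ee_rot']).as_matrix();print(s['ft_force'].round(2),s['moment'].round(3),s['ee_pos'],s['gripper_width'],np.degrees(np.arctan2(m[1,1],m[0,1])))
cv2.imwrite('pics/w2.png',c['color'])
for l,z in(('knob_grip',159),('knob_nose',159)):
    for p in models.spot_point(c,l)[:2]: print(l,round(p['confidence'],2),np.round(p['centre'],1),np.round(back(c,*p['centre'],z),1))
c=vision.read_camera('top')
P=cloud(c);k=P[(np.hypot(P[:,0]-575,P[:,1])<85)&(P[:,2]>168)&(P[:,2]<185)];print(len(k))
"
```

```text
[-2.56  0.97  5.25] [0.044 0.346 0.065] [575.57744274  -0.72609344 148.22982338] 14.62800694056238 82.79469507262974
knob_grip 0.94 [275.3 326.5] [575.1   1.5 159. ]
knob_nose 0.91 [340.9 325.3] [607.1  -3.  159. ]
40
```

View pics/w2.png

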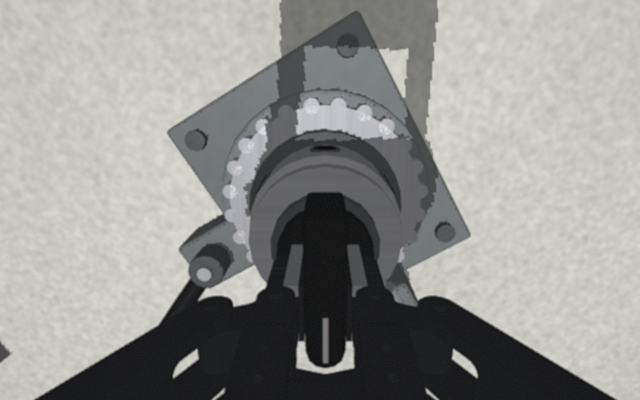

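The wrist view shows the nose (white line) at (325,340), i.e. at about -5 to -8°, with the four-click turn of exactly 60° done. I'll release and lift.

Call:
jog_arm(
  targets="0 0 0 0 0 0 120;0 0 0 0 0 0 120;0 0 0 0 0 0 60;0 0 0 0 0 0 0;0 0 0 0 0 0.5 0;0 0 0 0 0 1.2 0;0 0 0 0 0 2 0;0 0 0 0 0 3 0;0 0 0 0 0 3 0",
)

```text
time_s: 7.1
ee_pos: [578.8, -1.2, 307.3]
ee_rot: [0.063, 0.998, -0.0, 0.008]
ft_force: [0.1, 0.0, 1.0]
gripper_width: 85.4
gripper_force: 0.0
```

Run:
```python
from h import *
s,c=wrist();print(s["ee_pos"],s["ft_force"].round(1))
for l,z in(("knob_grip",159),("knob_nose",159),("lever_pivot",63),("lever_grip",63)):
    for p in models.spot_point(c,l)[:1]: print(l,round(p["confidence"],2),np.round(p["centre"],1),np.round(back(c,*p["centre"],z),1))
P=cloud(c);k=P[(np.hypot(P[:,0]-575,P[:,1])<45)&(P[:,2]>168)&(P[:,2]<185)]
print(len(k),k.mean(0),cv2.minAreaRect(k[:,:2].astype(np.float32)))
```

```text
[578.8091123   -1.19208825 307.32856229] [0.1 0.  1. ]
knob_grip 0.56 [178. 323.] [577.1  -1.1 159. ]
knob_nose 0.95 [212.  322.6] [607.1  -5.3 159. ]
lever_pivot 0.82 [197.3 251.4] [613.6 -88.4  63. ]
lever_grip 0.73 [240.2 222.9] [ 661.7 -131.8   63. ]
1521 [572.23426774   0.79208402 176.10193674] ((574.4725341796875, 0.6688404083251953), (15.631794929504395, 63.80424118041992), 82.25143432617188)
```

Call:
jog_arm(
  targets="0 0 -4.3 1.68 -2.6 0 0;0 0 -4.3 1.68 -2.6 0 0;0 0 -4.3 1.68 -2.6 0 0;0 0 -4.3 1.68 -2.6 0 0;0 0 -4.3 1.68 -2.6 -0.6 0;0 0 -4.3 1.68 -2.6 -1.5 0;0 0 -4.3 1.68 -2.6 -2 0;0 0 -4.3 1.68 -2.6 -2.5 0;0 0 -4.3 1.68 -2.6 -2.5 0;0 0 -4.3 1.68 -2.6 -2.5 0",
)

```text
time_s: 8.35
ee_pos: [658.6, -130.5, 171.1]
ee_rot: [0.355, 0.935, -0.0, -0.002]
ft_force: [0.6, -0.2, 0.5]
gripper_width: 85.9
gripper_force: 0.0
```

Run:
```python
from h import *
s,c=wrist();m=R.from_quat(s['ee_rot']).as_matrix();print(s["ee_pos"],s["q"].round(2),np.degrees(np.arctan2(m[1,1],m[0,1])))
cv2.imwrite("pics/w3.png",c["color"])
for l,z in(("lever_pivot",63),("lever_grip",63)):
    for p in models.spot_point(c,l)[:1]: print(l,round(p["confidence"],2),np.round(p["centre"],1),np.round(back(c,*p["centre"],z),1))
```

```text
[ 658.58588829 -130.49593681  171.1266122 ] [-0.31  0.2   1.55  0.    1.39 -1.15] 48.37072474353816
lever_grip 0.83 [198.7 325.4] [ 660.  -130.4   63. ]
```

View pics/w3.png

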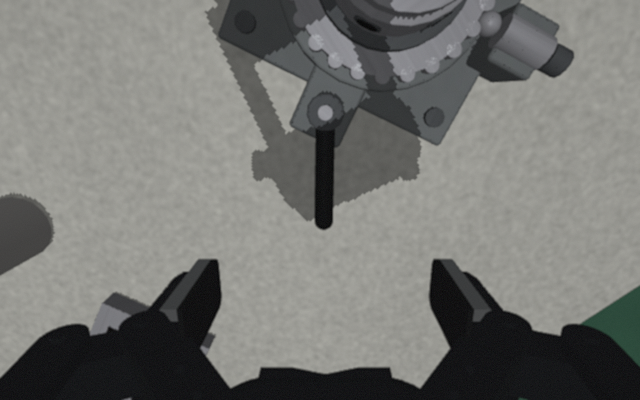

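The wrist view shows the lever vertical in the image, from the hub at (325,113) to the tip at (323,225). It lies midway between the fingers, so I'll descend and grip it.

Call:
jog_arm(
  targets="0 0 0 0.02 0 -0.7 0;0 0 0 0.02 0 -1.4 0;0 0 0 0.02 0 -2 0;0 0 0 0.02 0 -2.3 0;0 0 0 0.02 0 -2.5 0;0 0 0 0.02 0 -2.5 100;0 0 0 0.02 0 -2.5 150;0 0 0 0.02 0 -2.5 255;0 0 0 0.02 0 -2.5 255;0 0 0 0.02 0 -2.5 255;0 0 0 0.02 0 -2.5 255;0 0 0 0.02 0 -2.5 255",
  squeeze=30,
)

```text
time_s: 9.7
ee_pos: [661.0, -131.4, 48.9]
ee_rot: [0.355, 0.935, -0.0, 0.001]
ft_force: [-0.6, -1.3, 5.2]
gripper_width: 13.1
gripper_force: 29.4
```

Run:
```python
from h import *
s=r.state();print(s["ee_pos"],s["ft_force"].round(2),s["gripper_width"],s["gripper_force"],s["time_s"])
p=np.array([613.5,-89.5]);g=s["ee_pos"][:2]-p;print(np.hypot(*g),np.degrees(np.arctan2(g[1],g[0])))
for k in range(1,11):
    a=-60*k/10;c,q=np.cos(np.radians(a)),np.sin(np.radians(a));d=np.array([[c,-q],[q,c]])@g-g
    print(a/8,(d/50).round(3))
```

```text
[ 661.01810154 -131.3757908    48.94937214] [-0.6  -1.28  5.21] 13.143505400022805 29.40739005804062 9.7
63.33681259263223 -41.38842978286473
-0.75 [-0.093 -0.095]
-1.5 [-0.195 -0.179]
-2.25 [-0.305 -0.253]
-3.0 [-0.423 -0.314]
-3.75 [-0.546 -0.363]
-4.5 [-0.674 -0.399]
-5.25 [-0.805 -0.421]
-6.0 [-0.937 -0.429]
-6.75 [-1.069 -0.424]
-7.5 [-1.2   -0.404]
```

Call:
jog_arm(
  targets="0 0 -0.75 -0.093 -0.095 0 255;0 0 -1.5 -0.195 -0.18 0 255;0 0 -2.25 -0.305 -0.253 0 255;0 0 -3 -0.423 -0.314 0 255;0 0 -3.75 -0.546 -0.363 0 255;0 0 -4.5 -0.674 -0.4 0 255;0 0 -5.25 -0.805 -0.421 0 255;0 0 -6 -0.937 -0.43 0 255;0 0 -6.75 -1.07 -0.424 0 255;0 0 -7.3 -1.165 -0.411 0 255;0 0 -7.5 -1.2 -0.404 0 255;0 0 -7.5 -1.2 -0.404 0 255",
)

```text
time_s: 10.9
ee_pos: [601.8, -151.7, 48.9]
ee_rot: [0.775, 0.632, 0.001, 0.002]
ft_force: [2.8, -3.1, 4.0]
gripper_width: 12.6
gripper_force: 29.4
```

Run:
```python
from h import *
s=r.state();print(s["ee_pos"],s["ft_force"].round(2),s["gripper_width"],s["gripper_force"])
p=np.array([613.5,-89.5]);g=s["ee_pos"][:2]-p;print(np.hypot(*g),np.degrees(np.arctan2(g[1],g[0])))
```

```text
[ 601.80228794 -151.68519786   48.92383069] [ 2.83 -3.06  4.  ] 12.644324299051997 29.42024052143097
63.27586664891525 -100.65346346657508
```

Call:
jog_arm(
  targets="0 0 -0.15 -0.03 0.005 0 255;0 0 -0.25 -0.05 0.01 0 255;0 0 -0.25 -0.05 0.01 0 255",
)

```text
time_s: 11.2
ee_pos: [601.7, -151.6, 49.1]
ee_rot: [0.785, 0.619, 0.003, 0.004]
ft_force: [11.1, -4.5, -1.5]
gripper_width: 12.6
gripper_force: 32.0
```

Run:
```python
from h import *
s=r.state();print(s["ee_pos"],s["ft_force"].round(2),s["moment"].round(2))
```

```text
[ 601.74443969 -151.60408323   49.10085828] [11.12 -4.51 -1.49] [-0.71 -1.78  0.52]
```

At the stop: the force rose to 11 N with no further motion. I'll release and lift.

Call:
jog_arm(
  targets="0 0 0 0.04 0 0 120;0 0 0 0.04 0 0 100;0 0 0 0.04 0 0 40;0 0 0 0.04 0 0 0;0 0 0 0.04 0 0.5 0;0 0 0 0.04 0 1.3 0;0 0 0 0.04 0 2.2 0;0 0 0 0.04 0 3.2 0;0 0 0 0.04 0 4.2 0;0 0 0 0.04 0 4.2 0;0 0 0 0.04 0 4.2 0",
)

```text
time_s: 12.3
ee_pos: [600.5, -150.7, 259.9]
ee_rot: [0.786, 0.618, 0.001, 0.002]
ft_force: [-0.8, 0.8, -0.6]
gripper_width: 85.1
gripper_force: 0.0
```

Run:
```python
from h import *
s,c=wrist();print(s["ee_pos"],s["ft_force"].round(1),s["time_s"])
for l,z in(("knob_nose",159),("lever_pivot",63),("lever_grip",63)):
    for p in models.spot_point(c,l)[:1]: print(l,round(p["confidence"],2),np.round(back(c,*p["centre"],z),1))
P=cloud(c)
def bar(P):
    k=P[(np.hypot(P[:,0]-575,P[:,1])<45)&(P[:,2]>168)&(P[:,2]<185)];return len(k),cv2.minAreaRect(k[:,:2].astype(np.float32))
print(bar(P))
c=vision.read_camera("top");print(bar(cloud(c)))
c=vision.read_camera("scene");print(bar(cloud(c)));cv2.imwrite("pics/s2.png",c["color"])
```

```text
[ 600.54638551 -150.65903072  259.91025505] [-0.8  0.8 -0.6] 12.3
lever_pivot 0.84 [615.1 -88.5  63. ]
lever_grip 0.73 [ 602.3 -147.    63. ]
(0, ((0.0, 0.0), (0.0, 0.0), 0.0))
(191, ((574.5039672851562, -0.6112775802612305), (15.999399185180664, 62.65351104736328), 83.17198944091797))
(122, ((576.3986206054688, -0.23774433135986328), (17.109264373779297, 64.64874267578125), 84.0669174194336))
```

View pics/s2.png

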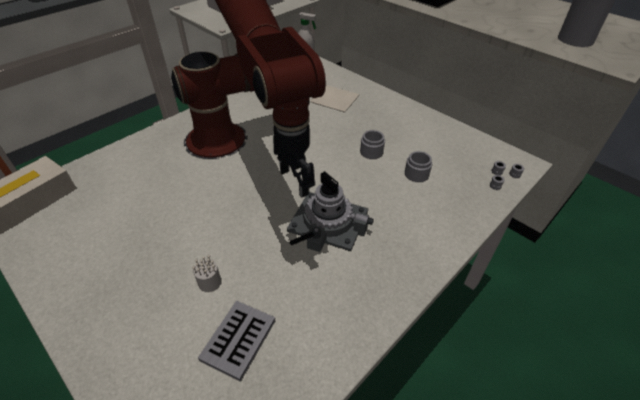

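The scene view shows the arm clear of everything, the lever swung to (300,238), and the loose parts where they stood. The top camera puts the bar at -6.8°, against 53.3° at the start, so the turn is 60.1°.

```bash
python3 -c "
from h import *
print(r.finish_job())"
```

```text
the job is handed in; nothing more can be done
None
```

I turned the knob four clicks clockwise (60.1° measured) and it rests in its notch; then I swung the clamp lever to its stop, left the loose parts alone and handed the job in at about 12.5 s (no verdict was returned).

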